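Ready the clockwork decorating wheel and hold the liner rod at its mark

ROBOT

A 6-joint arm with a two-finger parallel gripper is mounted at the origin on the work surface. World frame = base frame: x ahead of the robot, y to its left, z up, the work surface at z = 0. Lengths are in m, angles in rad, forces in N, time in s.
With the tool pointing down it reaches from about 0.325 to 0.85 m from the base axis. Payload 15.5 kg.
Tool frame: the origin (TCP) lies at the very end of the fingers, on their centre line; the grasp point (between the pads) lies 19 mm behind it; z points along the fingers, y is the line along which they close (so a half turn about z gives the same grasp; the last joint's range is limited). The gripper opens to 91 mm and grips with 3 to 60 N. Pads are 32 mm wide; open, the fingers measure 118 mm over their backs; the gripper's body (76 mm by 178 mm) begins 60 mm behind the grasp point.
Start: joints at [-1.298, 0.494, 1.345, -0, 1.302, -0.096], TCP at [0.225, -0.583, 0.214] pointing down, gripper open.
Joint ranges: [-2.91, 2.91], [-0.82, 2.16], [0.22, 2.67], [-1.22, 4.37], [0.12, 2.79], [-3.08, 3.08]. Speed limits (rad/s): [1.89, 1.89, 2.57, 3.01, 3.01, 3.01].

INTERFACE

Orientations are given as [roll, pitch, yaw] about the fixed x, y, z axes, in that order (R = Rz(yaw) Ry(pitch) Rx(roll)).
In Python, from workcell import manip gives the robot as it stands.
- The arm moves only by the shell command python3 nudge.py FILE, which reads ROWS from the file FILE. ROWS is a JSON object whose key "deltas" holds a list of rows, 1 to 20 of them, each of 7 numbers: the finger opening in m, then dx, dy, dz in m, then a rotation vector rx, ry, rz in rad; each row is the pose to reach, as a shift and turn from the pose commanded when the command began, along the tool's axes at that moment; what a row does not reach only later rows make up. A row lasts 1/8 s, in which the tool goes at most 0.0625 m and 0.188 rad, less where a joint would pass 70% of its speed; a pose out of reach is approached as far as the arm can. The fingers move at their own pace and stop on an object; the grip force is fixed at half the most. Time passes only in rows, so rows that do not move let the fingers close. It prints the time, the measured TCP pose, the force, the opening and the grip force at its end. Input that does not fit is refused with a message, and nothing moves.
- manip.get_state(): the state, without advancing time (a new reading comes with each control period).
- manip.read_camera(name): name is "scene" or "top"; returns a dict with "image" (480x640x3 uint8, red, green, blue), "intrinsics" (3x3 intrinsics, pixels), "k1" (the pictures are not rectified: a ray, as slopes to the right and down, at radius r is drawn at 1 + k1 r^2 times it, then the intrinsics apply), "xyz" and "rotation" of the camera in the world. Camera axes: x right, y up, looking along -z (the intrinsics and any distortion apply to the point x, -y, -z); pixel columns grow to the right and rows downward; lengths in m; the calibration is good to about 2 mm. A picture is of the moment at which its call begins. There is no depth.
- manip.job_done(): hands the job in; it is judged then, once.
The state is a dict: "time": time; "joints": joint angles; "joint_vel": joint speeds; "joint_torque": joint torques, N m; "tool_pos": TCP position; "tcp_rot": TCP orientation; "ft_force": force on the tool from outside, world axes, zero at the start; "ft_torque": the same for the moment, N m; "finger_gap": finger opening in m; "finger_force": force on a finger pad.
Only numpy, scipy, OpenCV 4.12 (cv2) and the standard library are available. Lean on these libraries where they do the work, as an engineer would, in place of code of your own. Each camera call takes 0.05 s, during which the arm holds its last target. There are 200 camera calls.

TASK

Get the dish on the clockwork decorating wheel ready for its painted rim line: first wind the wheel's key clockwise, in several part turns, until it is fully wound against its stop, then pull the gauge's sprung rod out of its tube by the upright knob until the little index blade on the rod stands level with the ridge of the mark clip on the rule. Finish while still holding the rod there: it springs back if let go. Leave the mark clip, the mug, the bowl and the jar where they are.

Things in the scene. Friction and masses are not known exactly. Their poses are not given: they have to be found in the camera images.
- wheel: Fixed clockwork decorating wheel. Origin on the table under the turntable's centre, z up. Turntable radius 90 mm, top at 48 mm; it carries a fixed dish of radius 80 mm, rim 70 mm above the table. Does not turn. Along its own +y is the dark gear housing, 90 x 120 mm, 45 mm high, with the upright winding key at y = 145 mm.
- key_grip (a point): Grip point in the middle of the winding key's brass blade, on the key's vertical turning axis, 99 mm above the table. The blade is a flat upright plate 34 mm wide along this point's x, 8 mm thick along its y, from 79 to 115 mm above the table; nothing else within 100 mm of the axis is higher than 90 mm. z is up; the point turns with the key.
- winding_key (a joint): Winding angle of the key, rad, growing CLOCKWISE seen from above: 0 unwound, 3.6 fully wound (hard stop). Starts between 0 and 0.9. Turning takes about 0.08 to 0.13 N m against the spring; the key stays where it is left.
- gauge: Fixed gauge stand. Origin on the table under its post, z up; its x axis is the direction in which the rod comes out, roughly towards the wheel's centre. A tube of radius 11 mm lies along x from -66 to +65 mm, axis 105 mm above the table. Parallel to it, at y = -42 mm, a wooden rule 14 mm wide (top 98.5 mm above the table) runs from x = 10 to 245 mm, with ticks every 10 mm.
- knob (a point): Grip point of the rod's upright round wooden knob, 18 mm in diameter, from 111 to 160 mm above the table; this point lies on the knob's axis 142 mm above the table. Axes as the gauge's. Nothing but the knob is higher than 120 mm within 120 mm of it. It slides with the rod.
- index_tip (a point): Tip of the rod's index blade, a flat 3 mm wide steel blade pointing sideways (to the gauge's -y) from the foot of the knob to the rule; 29 mm from the knob's axis, at the same x as the knob's axis. Axes as the gauge's.
- rod (a joint): How far the rod is pulled out of its tube, m: 0 at rest (starts there), 0.115 at the most. An inner spring pulls it back with 3.5 N at rest and 0.5 N more per 10 mm; let go, it slides back to 0.
- mark_ridge (a point): The length mark: inner end of the 3 mm wide ridge across the small aluminium clip (18 x 18 mm) on the rule; ridge top 109 mm above the table. Axes as the gauge's: the rod is at its mark when index_tip and mark_ridge have the same x in the gauge's frame. 45 to 95 mm further out than the resting index blade. The clip must not be shifted.
- mug: White mug, radius 38 mm, 85 mm high, handle to its +y; origin under its centre. Bystander.
- bowl: Terracotta bowl, rim radius 55 mm, 50 mm high; origin under its centre. Bystander.
- jar: Blue jar with a wooden cap, radius 30 mm, 75 mm high; origin under its centre. Bystander.

How it is judged:
By the outcome, as a careful person would: the job done as asked, in the order asked, and still so for the second after the job is handed in, while the arm keeps its last pose, push and grip.
It also fails if it takes over 64 s, if anything falls off the work surface, if the arm or the gripper's body presses on something with over 40 N, if the wrist force passes 120 N, or if a joint passes its speed limit or range.

## Working session

There is one attempt and no reset: what is moved stays moved. The work goes in short steps, Python scripts to look and compute and a shell command to move; the robot and the scene stay as the last step left them, time stands still between calls to the robot, and variables do not carry over. Pictures are saved under pics/ and viewed, at most 10 in all, crops included, and the job is handed in when it is done.

```bash
ls; mkdir -p pics; cat > h.py <<'E'
import numpy as np, cv2
from workcell import manip
def shot(n,f=None):
    c=manip.read_camera(n)
    if f: cv2.imwrite(f,cv2.cvtColor(c["image"],cv2.COLOR_RGB2BGR))
    return c
def ray(c,u,v):
    K=np.array(c["intrinsics"]);k=c["k1"]
    d=np.array([(u-K[0,2])/K[0,0],(v-K[1,2])/K[1,1]]);p=d.copy()
    for _ in range(30): p=d/(1+k*(p@p))
    return np.array(c["xyz"]),np.array(c["rotation"])@np.array([p[0],-p[1],-1])
def onplane(c,u,v,z):
    o,d=ray(c,u,v);return o+d*(z-o[2])/d[2]
def proj(c,P):
    K=np.array(c["intrinsics"]);q=np.array(c["rotation"]).T@(np.array(P)-c["xyz"])
    s=np.array([q[0],-q[1]])/-q[2];s=s*(1+c["k1"]*(s@s))
    return s*[K[0,0],K[1,1]]+[K[0,2],K[1,2]]
E
python3 - <<'E'
from h import *
for n in("scene","top"):
    c=shot(n,f"pics/{n}0.png");print(n,c["xyz"],np.round(c["rotation"],3).tolist(),c["intrinsics"],c["k1"])
print(manip.get_state())
E
```

```text
nudge.py
pics
workcell.py
scene [ 1.20985688 -0.21828817  0.8403294 ] [0.719, 0.001, 1.181] [[553.34336921   0.         329.3974417 ]
 [  0.         553.34336921 244.41756088]
 [  0.           0.           1.        ]] -0.1036666153867828
top [0.52893173 0.03533047 1.06356343] [0.066, 0.004, -1.576] [[470.76143542   0.         324.49354658]
 [  0.         470.76143542 244.94689628]
 [  0.           0.           1.        ]] -0.12045461203637137
{'time': 0.1, 'joints': array([-1.29848087e+00,  4.94153627e-01,  1.34602931e+00, -1.80799729e-05,
        1.30252514e+00, -9.55036545e-02]), 'joint_vel': array([-0.00040338, -0.00219348, -0.00080941,  0.00035139, -0.00086924,
        0.00045349]), 'joint_torque': array([-2.91612223e-04, -8.80245066e+01, -3.82545483e+01,  7.08095077e-02,
        4.82468912e-02, -2.85851087e-05]), 'tool_pos': array([ 0.22464382, -0.58287726,  0.21339115]), 'tcp_rot': array([-3.14048065e+00, -8.90167649e-05,  3.67823864e-01]), 'ft_force': array([-0.1047103 , -0.76205527, -0.39966818]), 'ft_torque': array([ 0.02717789, -0.01138365, -0.03898579]), 'finger_force': 0.0, 'finger_gap': 0.09105158084918125}
```

```bash
sed -i 's/np.array(c\["rotation"\])/rm(c["rotation"])/g; 1a from scipy.spatial.transform import Rotation as R\nrm=lambda e:R.from_euler("xyz",e).as_matrix()' h.py
```

```text
(no output)
```

View pics/top0.png

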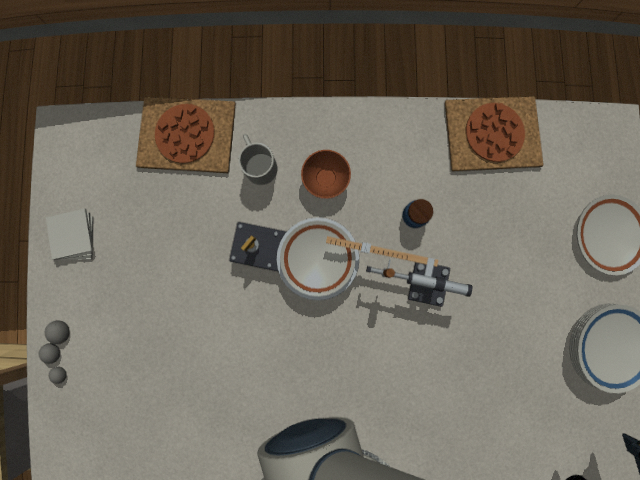

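View pics/scene0.png

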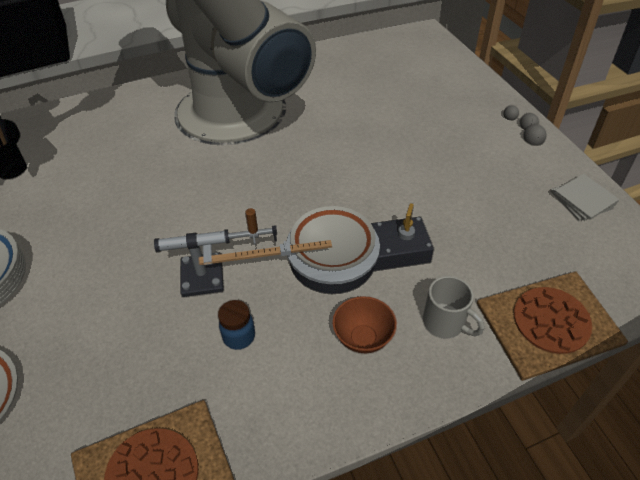

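The top view shows the key near (249,243), the knob near (389,272) and the mark clip near (366,248). In the scene view the key is near (408,220), the knob near (252,222) and the clip near (288,246). I'll enlarge these areas.

```bash
python3 - <<'E'
import cv2,numpy as np
t=cv2.imread("pics/top0.png");s=cv2.imread("pics/scene0.png")
def cr(i,x,y,w,h,k): return cv2.resize(i[y:y+h,x:x+w],None,fx=k,fy=k,interpolation=cv2.INTER_CUBIC)
a=np.hstack([cr(t,225,215,60,60,5),cr(t,320,225,100,60,5)])
b=np.hstack([cr(s,380,195,60,60,5),cr(s,230,200,100,60,5)])
cv2.imwrite("pics/c1.png",np.vstack([a,b]))
E
```

```text
(no output)
```

View pics/c1.png

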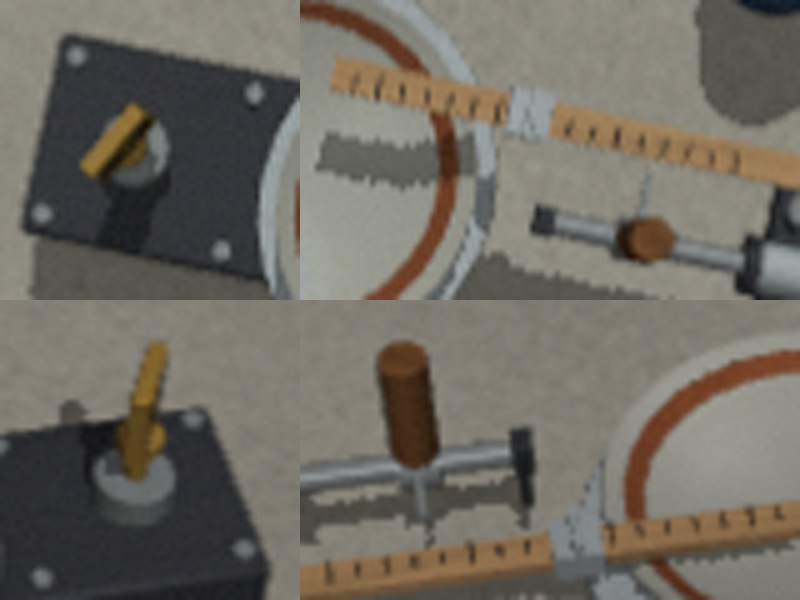

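```bash
cat >> h.py <<'E'
def tri(c1,p1,c2,p2):
    o1,d1=ray(c1,*p1);o2,d2=ray(c2,*p2)
    A=np.stack([d1,-d2],1);s=np.linalg.lstsq(A,o2-o1,rcond=None)[0]
    a,b=o1+s[0]*d1,o2+s[1]*d2
    return (a+b)/2,np.linalg.norm(a-b)
E
python3 - <<'E'
from h import *
np.set_printoptions(precision=4,suppress=True)
t=shot("top");s=shot("scene")
T=lambda x,y:((x-300+.5)/5-.5+320,(y+.5)/5-.5+225)
TK=lambda x,y:((x+.5)/5-.5+225,(y+.5)/5-.5+215)
S=lambda x,y:((x-300+.5)/5-.5+230,(y-300+.5)/5-.5+200)
SK=lambda x,y:((x+.5)/5-.5+380,(y-300+.5)/5-.5+195)
a=onplane(t,*TK(89,171),.115);b=onplane(t,*TK(143,110),.115)
print("key top",a,b,(a+b)/2,np.linalg.norm(a-b),np.degrees(np.arctan2(*(b-a)[1::-1])))
bo=[onplane(t,*TK(*q),.047) for q in[(77,55),(42,213),(254,94),(221,250)]]
print("bolts",np.array(bo),np.mean(bo,0))
# brass mask
for c,n,(x0,y0,x1,y1) in((t,"t",(235,230,265,260)),(s,"s",(395,198,425,250))):
    hsv=cv2.cvtColor(c["image"],cv2.COLOR_RGB2HSV)[y0:y1,x0:x1]
    m=(hsv[...,1]>130)&(hsv[...,0]>12)&(hsv[...,0]<32);v,u=np.nonzero(m);print(n,m.sum(),u.mean()+x0,v.mean()+y0)
e0=onplane(t,*T(335,73),.0985);e1=onplane(t,*T(800,167),.0985)
d=e0-e1;print("rule dir",np.degrees(np.arctan2(d[1],d[0])))
print("rule end",e0)
c0=onplane(t,*T(545,220),.105);c1=onplane(t,*T(740,253),.105);d=c0-c1;print("rod dir",np.degrees(np.arctan2(d[1],d[0])),c0)
print("knob top plane",onplane(t,*T(655,240),.16),onplane(s,*S(404,357),.16),tri(t,T(655,240),s,S(404,357)))
print("tip top",onplane(t,*T(650,175),.107),onplane(s,*S(424,513),.107))
print("ridge",[onplane(t,*T(*q),.109) for q in[(530,113),(525,138),(535,90)]],onplane(s,*S(600,465),.109),onplane(s,*S(560,545),.109))
E
```

```text
key top [0.5848 0.205  0.115 ] [0.6094 0.1831 0.115 ] [0.5971 0.194  0.115 ] 0.03300303024690544 -41.632451664132596
bolts [[0.6395 0.2227 0.047 ]
 [0.5706 0.2376 0.047 ]
 [0.6219 0.1452 0.047 ]
 [0.5542 0.1595 0.047 ]] [0.5965 0.1913 0.047 ]
t 98 248.40816326530611 243.31632653061223
s 138 408.1811594202899 218.22463768115944
rule dir 78.21359043840233
rule end [0.6045 0.0342 0.0985]
rod dir 79.99530235909258 [ 0.5435 -0.051   0.105 ]
knob top plane [ 0.5347 -0.0883  0.16  ] [ 0.5354 -0.0892  0.16  ] (array([ 0.5346, -0.0887,  0.159 ]), np.float64(0.0006546152021990952))
tip top [ 0.5615 -0.0938  0.107 ] [ 0.5602 -0.0953  0.107 ]
ridge [array([ 0.5869, -0.045 ,  0.109 ]), array([ 0.5768, -0.0428,  0.109 ]), array([ 0.5963, -0.0471,  0.109 ])] [ 0.564  -0.0303  0.109 ] [ 0.5944 -0.056   0.109 ]
```

```bash
python3 - <<'E'
import cv2,numpy as np
t=cv2.imread("pics/top0.png");s=cv2.imread("pics/scene0.png")
def cr(i,x,y,w,h,k): return cv2.resize(i[y:y+h,x:x+w],None,fx=k,fy=k,interpolation=cv2.INTER_CUBIC)
cv2.imwrite("pics/c2.png",np.vstack([cr(t,355,235,50,25,16),cr(s,245,230,50,12*2+1,16)][0:2]).clip(0,255)[:600*2:1][:800])
E
python3 -c "
import cv2;i=cv2.imread('pics/c2.png');print(i.shape);cv2.imwrite('pics/c2.png',cv2.resize(i,(600,600)))"
```

```text
(800, 800, 3)
```

View pics/c2.png

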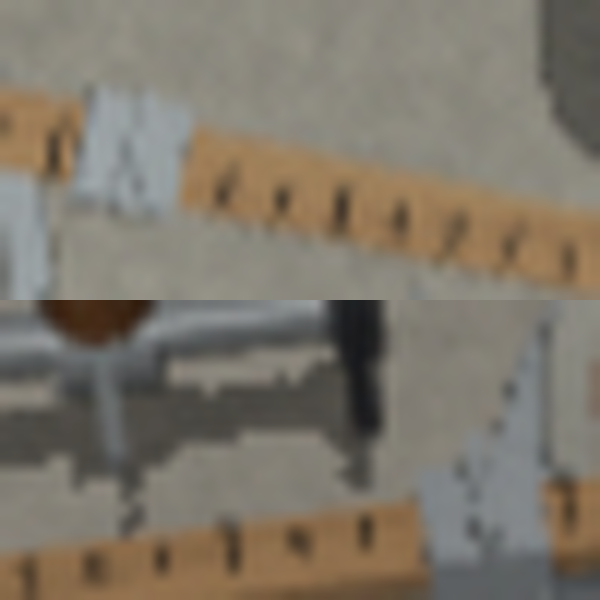

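The enlargement shows the clip centred at about (365.6,247.2) in the top view. The rule is tilted about 78–80°, and the blade tip is at about (389.4,259.6).

```bash
cat >> h.py <<'E'
def row(P,yaw,cur=None):
    s=manip.get_state();M=rm(s["tcp_rot"])
    r=R.from_matrix(M.T@rm([np.pi,0,yaw])).as_rotvec()
    print("shift",np.round(M.T@(np.array(P)-s["tool_pos"]),4),"rot",np.round(r,3),"t",s["time"])
def st():
    s=manip.get_state()
    for k in("time","joints","tool_pos","tcp_rot","ft_force","ft_torque","finger_gap","finger_force"):print(k,np.round(s[k],4))
E
python3 - <<'E'
from h import *
np.set_printoptions(precision=4,suppress=True)
t=shot("top");s=shot("scene")
SK=lambda x,y:((x+.5)/5-.5+380,(y-300+.5)/5-.5+195)
print(onplane(s,*SK(150,368),.115),onplane(s,*SK(134,485),.075))
# rule direction by mask
hsv=cv2.cvtColor(t["image"],cv2.COLOR_RGB2HSV)
m=((hsv[...,0]>8)&(hsv[...,0]<22)&(hsv[...,1]>90)&(hsv[...,2]>110)).astype(np.uint8);m2=np.zeros_like(m);m2[230:270,325:440]=m[230:270,325:440]
v,u=np.nonzero(m2);P=np.array([onplane(t,a,b,.0985)[:2] for a,b in zip(u,v)])
l=cv2.fitLine(P.astype(np.float32),cv2.DIST_HUBER,0,1e-4,1e-4).ravel();print("rule",l,np.degrees(np.arctan2(l[1],l[0])),P.min(0),P.max(0))
K=[.597,.194]
row([*K,.214],2.415);
E
```

```text
[0.5961 0.1943 0.115 ] [0.6151 0.1823 0.075 ]
rule [ 0.2241  0.9746  0.5816 -0.0702] 77.050766 [ 0.5424 -0.1933] [0.6091 0.0354]
shift [ 0.6268 -0.5912 -0.    ] rot [-0.    -0.    -2.047] t 0.3
```

```bash
echo '{"deltas": [[0.06,0.627,-0.591,0,0,0,-2.047],[0.06,0.627,-0.591,0,0,0,-2.047],[0.06,0.627,-0.591,0,0,0,-2.047],[0.06,0.627,-0.591,0,0,0,-2.047],[0.06,0.627,-0.591,0,0,0,-2.047],[0.06,0.627,-0.591,0,0,0,-2.047],[0.06,0.627,-0.591,0,0,0,-2.047],[0.06,0.627,-0.591,0,0,0,-2.047],[0.06,0.627,-0.591,0,0,0,-2.047],[0.06,0.627,-0.591,0,0,0,-2.047],[0.06,0.627,-0.591,0,0,0,-2.047],[0.06,0.627,-0.591,0,0,0,-2.047],[0.06,0.627,-0.591,0,0,0,-2.047],[0.06,0.627,-0.591,0,0,0,-2.047],[0.06,0.627,-0.591,0,0,0,-2.047],[0.06,0.627,-0.591,0,0,0,-2.047],[0.06,0.627,-0.591,0,0,0,-2.047],[0.06,0.627,-0.591,0,0,0,-2.047]]}' > m.json && python3 nudge.py m.json
python3 - <<'E'
from h import *
st();row([.597,.194,.085],2.415)
E
```

```text
time: 2.55
tool_pos: [0.5972, 0.1928, 0.2142]
tcp_rot: [3.142, 0.0, 2.414]
ft_force: [-0.3, 0.4, 0.5]
finger_gap: 0.06
finger_force: 0.0
time 2.55
joints [ 2.1720e-01  4.9690e-01  1.3387e+00 -1.0000e-04  1.3059e+00 -6.2560e-01]
tool_pos [0.5972 0.1928 0.2142]
tcp_rot [3.1416e+00 1.0000e-04 2.4136e+00]
ft_force [-0.3381  0.3736  0.4805]
ft_torque [ 0.0525 -0.103   0.0026]
finger_gap 0.06
finger_force 0.0
shift [0.001  0.0008 0.1292] rot [ 0.     0.    -0.001] t 2.55
```

```bash
echo '{"deltas": [[0.06,0.001,0.001,0.045,0,0,0],[0.06,0.001,0.001,0.09,0,0,0],[0.06,0.001,0.001,0.115,0,0,0],[0.06,0.001,0.001,0.129,0,0,0],[0.06,0.001,0.001,0.129,0,0,0],[0.0,0.001,0.001,0.129,0,0,0],[0.0,0.001,0.001,0.129,0,0,0],[0.0,0.001,0.001,0.129,0,0,0],[0.0,0.001,0.001,0.129,0,0,0],[0.0,0.001,0.001,0.129,0,0,0],[0.0,0.001,0.001,0.129,0,0,0]]}' > m.json && python3 nudge.py m.json
python3 -c "
from h import *;st()"
```

```text
time: 3.92
tool_pos: [0.597, 0.195, 0.0849]
tcp_rot: [-3.141, -0.0, 2.415]
ft_force: [-1.7, -1.8, 1.8]
finger_gap: 0.0079
finger_force: 30.0
time 3.925
joints [ 2.2080e-01  6.3860e-01  1.4702e+00 -2.0000e-04  1.0332e+00 -6.2330e-01]
tool_pos [0.597  0.195  0.0849]
tcp_rot [-3.1412e+00 -1.0000e-04  2.4149e+00]
ft_force [-1.6792 -1.8452  1.7563]
ft_torque [-0.2061  0.1351  0.0752]
finger_gap 0.0079
finger_force 29.9964
```

```bash
echo '{"deltas": [[0,0,0,0,0,0,0.13],[0,0,0,0,0,0,0.26],[0,0,0,0,0,0,0.39],[0,0,0,0,0,0,0.52],[0,0,0,0,0,0,0.65],[0,0,0,0,0,0,0.78],[0,0,0,0,0,0,0.91],[0,0,0,0,0,0,1.04],[0,0,0,0,0,0,1.17],[0,0,0,0,0,0,1.2],[0,0,0,0,0,0,1.2]]}' > m.json && python3 nudge.py m.json
python3 -c "
from h import *;st();shot('top','pics/t2.png')"
```

```text
time: 5.3
tool_pos: [0.5984, 0.1953, 0.085]
tcp_rot: [3.14, -0.001, 1.214]
ft_force: [6.2, 0.5, -4.4]
finger_gap: 0.008
finger_force: 30.0
time 5.3
joints [ 0.2207  0.639   1.469  -0.      1.0314  0.5773]
tool_pos [0.5984 0.1953 0.085 ]
tcp_rot [ 3.1397e+00 -1.2000e-03  1.2142e+00]
ft_force [ 6.2469  0.4765 -4.3894]
ft_torque [ 0.1451 -1.1478 -0.0402]
finger_gap 0.008
finger_force 29.9987
```

```bash
echo '{"deltas": [[0.055,0,0,0,0,0,0],[0.055,0,0,0,0,0,0],[0.055,0,0,0,0,0,0],[0.055,0,0.001,0,0,0,-0.18],[0.055,0,0.001,0,0,0,-0.36],[0.055,0,0.001,0,0,0,-0.54],[0.055,0,0.001,0,0,0,-0.72],[0.055,0,0.001,0,0,0,-0.9],[0.055,0,0.001,0,0,0,-1.08],[0.055,0,0.001,0,0,0,-1.26],[0.055,0,0.001,0,0,0,-1.44],[0.055,0,0.001,0,0,0,-1.6],[0.055,0,0.001,0,0,0,-1.6]]}' > m.json && python3 nudge.py m.json
python3 - <<'E'
from h import *
st();i=shot('top')["image"][200:290,205:325];cv2.imwrite('pics/k2.png',cv2.resize(i[...,::-1],None,fx=5,fy=5,interpolation=2))
E
```

```text
time: 6.98
tool_pos: [0.5981, 0.1948, 0.085]
tcp_rot: [-3.142, -0.0, 2.814]
ft_force: [0.9, -0.3, -0.5]
finger_gap: 0.0549
finger_force: 0.0
time 6.975
joints [ 0.22    0.6394  1.4681  0.      1.0341 -1.0233]
tool_pos [0.5981 0.1948 0.085 ]
tcp_rot [-3.1416e+00 -1.0000e-04  2.8141e+00]
ft_force [ 0.9052 -0.2821 -0.4958]
ft_torque [ 0.1005 -0.2065 -0.0034]
finger_gap 0.0549
finger_force 0.0
```

```bash
echo '{"deltas": [[0.055,0,0,0,0,0,-0.18],[0.055,0,0,0,0,0,-0.36],[0.055,0,0,0,0,0,-0.54],[0.055,0,0,0,0,0,-0.72],[0.055,0,0,0,0,0,-0.9],[0.055,0,0,0,0,0,-1.08],[0.055,0,0,0,0,0,-1.26],[0.055,0,0,0,0,0,-1.44],[0.055,0,0,0,0,0,-1.54],[0.055,0,0,0,0,0,-1.54],[0,0,0,0,0,0,-1.54],[0,0,0,0,0,0,-1.54],[0,0,0,0,0,0,-1.54],[0,0,0,0,0,0,-1.54],[0,0,0,0,0,0,-1.54],[0,0,0,0,0,0,-1.54]]}' > m.json && python3 nudge.py m.json
python3 - <<'E'
from h import *
st()
E
```

```text
time: 9.02
tool_pos: [0.5982, 0.1948, 0.0849]
tcp_rot: [-3.142, -0.0, -1.928]
ft_force: [0.4, -1.0, -0.4]
finger_gap: 0.0078
finger_force: 30.0
time 9.025
joints [ 0.2199  0.6395  1.468  -0.      1.034  -2.564 ]
tool_pos [0.5982 0.1948 0.0849]
tcp_rot [-3.1416 -0.     -1.9285]
ft_force [ 0.353  -1.0151 -0.4259]
ft_torque [ 0.0934 -0.1054  0.0427]
finger_gap 0.0078
finger_force 29.9995
```

```bash
echo '{"deltas": [[0,0,0,0,0,0,0.13],[0,0,0,0,0,0,0.26],[0,0,0,0,0,0,0.39],[0,0,0,0,0,0,0.52],[0,0,0,0,0,0,0.65],[0,0,0,0,0,0,0.78],[0,0,0,0,0,0,0.91],[0,0,0,0,0,0,1.04],[0,0,0,0,0,0,1.17],[0,0,0,0,0,0,1.3],[0,0,0,0,0,0,1.4],[0,0,0,0,0,0,1.4]]}' > m.json && python3 nudge.py m.json
python3 - <<'E'
from h import *
st()
E
echo '{"deltas": [[0,0,0,0,0,0,0.1],[0,0,0,0,0,0,0.1]]}' > m.json && python3 nudge.py m.json
python3 - <<'E'
from h import *
st()
E
```

```text
time: 10.52
tool_pos: [0.5986, 0.1941, 0.0849]
tcp_rot: [-3.141, 0.001, 2.953]
ft_force: [2.5, -6.0, -1.3]
finger_gap: 0.0081
finger_force: 30.0
time 10.525
joints [ 2.1930e-01  6.3960e-01  1.4678e+00 -1.2000e-03  1.0337e+00 -1.1623e+00]
tool_pos [0.5986 0.1941 0.0849]
tcp_rot [-3.1409e+00  8.0000e-04  2.9530e+00]
ft_force [ 2.525  -6.0195 -1.2674]
ft_torque [-0.9384 -0.6022 -0.0101]
finger_gap 0.0081
finger_force 30.0006
time: 10.78
tool_pos: [0.5986, 0.194, 0.0849]
tcp_rot: [-3.141, 0.001, 2.853]
ft_force: [1.5, -5.9, -1.6]
finger_gap: 0.0082
finger_force: 30.0
time 10.775
joints [ 2.1920e-01  6.3960e-01  1.4678e+00 -1.3000e-03  1.0338e+00 -1.0623e+00]
tool_pos [0.5986 0.194  0.0849]
tcp_rot [-3.1408e+00  9.0000e-04  2.8530e+00]
ft_force [ 1.5389 -5.851  -1.5605]
ft_torque [-1.0857 -0.6494 -0.0371]
finger_gap 0.0082
finger_force 30.0005
```

```bash
for i in 1; do echo '{"deltas": [[0,0,0,0,0,0,0.1],[0,0,0,0,0,0,0.15]]}' > m.json && python3 nudge.py m.json; done; python3 -c "
from h import *;st()" | grep -E "tor|gap"; echo '{"deltas": [[0,0,0,0,0,0,0.1],[0,0,0,0,0,0,0.15]]}' > m.json && python3 nudge.py m.json; python3 -c "
from h import *;st()" | grep -E "tor|gap"
```

```text
time: 11.02
tool_pos: [0.5985, 0.194, 0.0849]
tcp_rot: [-3.141, 0.001, 2.702]
ft_force: [3.5, -7.6, -0.6]
finger_gap: 0.0077
finger_force: 30.0
ft_torque [-1.2159 -0.5913  0.1244]
finger_gap 0.0077
time: 11.28
tool_pos: [0.5985, 0.1939, 0.0849]
tcp_rot: [-3.141, 0.001, 2.552]
ft_force: [1.4, -7.3, -0.4]
finger_gap: 0.0077
finger_force: 30.0
ft_torque [-1.3659 -0.5225  0.1115]
finger_gap 0.0077
```

```bash
for k in 1; do echo '{"deltas": [[0,0,0,0,0,0,0.08],[0,0,0,0,0,0,0.1]]}' > m.json && python3 nudge.py m.json | grep rot; done; python3 -c "
from h import *;st()" | grep -E "tor|gap|_for"; echo '{"deltas": [[0,0,0,0,0,0,0.08],[0,0,0,0,0,0,0.1]]}' > m.json && python3 nudge.py m.json | grep rot; python3 -c "
from h import *;st()" | grep -E "tor|gap|_for"; echo '{"deltas": [[0,0,0,0,0,0,0.08],[0,0,0,0,0,0,0.1]]}' > m.json && python3 nudge.py m.json|grep rot; python3 -c "
from h import *;st()" | grep -E "tor|gap|_for"
```

```text
tcp_rot: [-3.141, 0.001, 2.453]
ft_force [ 1.3008 -6.5974  0.2292]
ft_torque [-1.4176 -0.5085  0.1961]
finger_gap 0.0081
finger_force 29.9995
tcp_rot: [-3.141, 0.001, 2.354]
ft_force [ 3.0223 -8.5571  0.826 ]
ft_torque [-1.4284 -0.4449  0.599 ]
finger_gap 0.0077
finger_force 30.0108
tcp_rot: [-3.141, 0.001, 2.254]
ft_force [ 1.0162 -7.1387 -0.2153]
ft_torque [-1.468  -0.4374  0.9316]
finger_gap 0.0083
finger_force 30.3135
```

The torque has climbed to 0.93 N m, about nine times the spring's, so the key is at its stop. I'll release and lift.

```bash
echo '{"deltas": [[0,0,0,0,0,0,-0.08],[0.06,0,0,0,0,0,-0.08],[0.06,0,0,0,0,0,-0.08],[0.06,0,0,0,0,0,-0.08],[0.06,0,0,-0.05,0,0,-0.08],[0.06,0,0,-0.11,0,0,-0.08],[0.06,0,0,-0.14,0,0,-0.08],[0.06,0,0,-0.14,0,0,-0.08]]}' > m.json && python3 nudge.py m.json
python3 - <<'E'
from h import *
row([.535,-.0888,.22],2.94)
E
```

```text
time: 13.02
tool_pos: [0.5994, 0.1952, 0.2276]
tcp_rot: [3.137, 0.002, 2.335]
ft_force: [0.1, -0.2, -0.6]
finger_gap: 0.0602
finger_force: 0.0
shift [-0.1605 -0.243   0.007 ] rot [ 0.003  0.004 -0.605] t 13.025
```

```bash
echo '{"deltas": [[0.06,-0.03,-0.045,0,0,0,-0.15],[0.06,-0.06,-0.09,0,0,0,-0.3],[0.06,-0.09,-0.135,0.007,0,0,-0.45],[0.06,-0.12,-0.18,0.007,0.003,0.004,-0.6],[0.06,-0.15,-0.225,0.007,0.003,0.004,-0.605],[0.06,-0.1605,-0.243,0.007,0.003,0.004,-0.605],[0.06,-0.1605,-0.243,0.007,0.003,0.004,-0.605],[0.06,-0.1605,-0.243,0.007,0.003,0.004,-0.605]]}' > m.json && python3 nudge.py m.json
python3 - <<'E'
from h import *
row([.535,-.0888,.126],2.94)
t=shot("top","pics/t3.png");s=shot("scene","pics/s3.png")
a=t["image"][215:275,225:285,::-1];b=s["image"][180:270,200:320,::-1]
f=lambda i,k:cv2.resize(i,None,fx=k,fy=k,interpolation=2)
x=f(a,5);y=f(b,4);H=max(x.shape[0],y.shape[0])
x=cv2.copyMakeBorder(x,0,H-x.shape[0],0,0,0);cv2.imwrite("pics/c3.png",np.hstack([x,y]))
E
```

```text
time: 14.02
tool_pos: [0.5336, -0.0885, 0.2174]
tcp_rot: [-3.14, -0.006, 2.94]
ft_force: [-0.3, 1.6, -0.9]
finger_gap: 0.0597
finger_force: 0.0
shift [-0.0019  0.0001  0.0914] rot [-0.001 -0.006 -0.   ] t 14.025
```

View pics/c3.png

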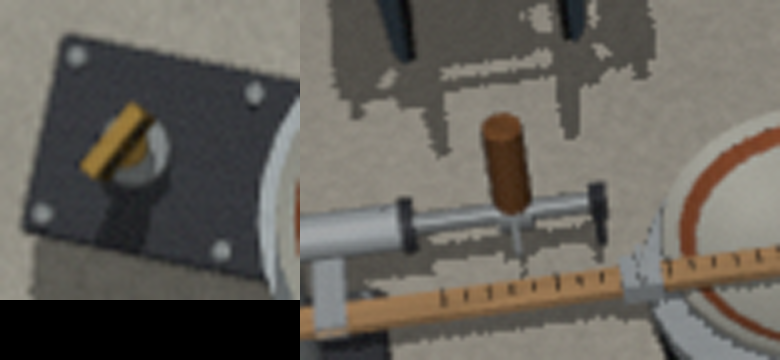

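The key blade now sits half a turn from where it started, which fits about 3.15 rad of winding to the stop. The knob stands upright at about (250,212) in the scene view, between the open fingers. I'll descend and grip it.

```bash
echo '{"deltas": [[0.06,-0.002,0,0.04,0,-0.006,0],[0.06,-0.002,0,0.07,0,-0.006,0],[0.06,-0.002,0,0.091,0,-0.006,0],[0.06,-0.002,0,0.091,0,-0.006,0],[0,-0.002,0,0.091,0,-0.006,0],[0,-0.002,0,0.091,0,-0.006,0],[0,-0.002,0,0.091,0,-0.006,0],[0,-0.002,0,0.091,0,-0.006,0],[0,-0.002,0,0.091,0,-0.006,0]]}' > m.json && python3 nudge.py m.json
python3 - <<'E'
from h import *
np.set_printoptions(precision=4,suppress=True)
s=shot("scene","pics/s4.png");t=shot("top","pics/t4.png")
b=s["image"][215:270,230:330,::-1];cv2.imwrite("pics/c4.png",cv2.resize(b,None,fx=8,fy=8,interpolation=2))
# rule direction: wood mask in the top picture from the unobstructed start
i=cv2.imread("pics/top0.png");h=cv2.cvtColor(i,cv2.COLOR_BGR2HSV)
m=((h[...,0]>8)&(h[...,0]<22)&(h[...,1]>90)&(h[...,2]>140)).astype(np.uint8);z=np.zeros_like(m);z[230:270,325:440]=m[230:270,325:440]
n,l,a,_=cv2.connectedComponentsWithStats(z)
for k in range(1,n):
    if a[k,4]>60:
        v,u=np.nonzero(l==k);P=np.array([onplane(t,x,y,.0985)[:2] for x,y in zip(u,v)],np.float32)
        f=cv2.fitLine(P,cv2.DIST_L2,0,1e-5,1e-5).ravel();print(a[k],f[2:],np.degrees(np.arctan2(f[1],f[0]))%180)
E
```

```text
time: 15.25
tool_pos: [0.5354, -0.0892, 0.1271]
tcp_rot: [-3.141, 0.002, 2.939]
ft_force: [-0.1, 4.4, 3.1]
finger_gap: 0.0175
finger_force: 30.0
[336 239  24  10 114] [ 0.5955 -0.0083] 77.82478
[370 246  58  18 284] [ 0.572  -0.1157] 77.25601
```

View pics/c4.png

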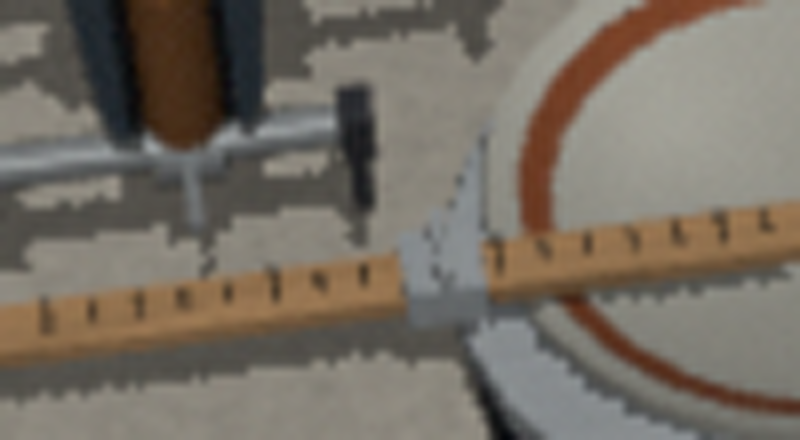

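```bash
cat >> h.py <<'E'
D=np.array([np.cos(np.radians(77.7)),np.sin(np.radians(77.7))])
gx=lambda p:round(1000*float(np.array(p[:2])@D),1)
gy=lambda p:round(1000*float(np.array(p[:2])@[-D[1],D[0]]),1)
E
python3 - <<'E'
from h import *
t=shot("top");s=shot("scene")
T=lambda x,y:((x+.5)/12-.5+355,(y+.5)/12-.5+235)
S=lambda x,y:((x+.5)/8-.5+230,(y+.5)/8-.5+215)
def g(c,q,z): p=onplane(c,*q,z);return gx(p),gy(p)
print("top clip",[g(t,T(*q),.1025) for q in[(90,90),(75,195),(190,105),(180,215)]])
print("top ridge line",[g(t,T(*q),.109) for q in[(138,97),(128,205)]])
print("top tip/base",g(t,((650.5-300)/5-.5+320,175.5/5-.5+225),.109))
print("scene clip near",[g(s,S(*q),.1025) for q in[(410,290),(485,285)]],"far",[g(s,S(*q),.1025) for q in[(400,237),(483,240)]])
print("scene ridge",[g(s,S(*q),.109) for q in[(437,270),(435,215),(440,240)]])
print("scene tip",g(s,S(197,226),.109),g(s,S(190,165),.109))
print("tcp",gx(manip.get_state()["tool_pos"]))
e=s["image"][238:256,276:296,::-1];f=t["image"][240:256,358:374,::-1]
k=lambda i:cv2.resize(i,(400,400),interpolation=cv2.INTER_CUBIC)
cv2.imwrite("pics/c5.png",cv2.convertScaleAbs(np.hstack([k(e),k(f)]),alpha=1.5,beta=-60))
E
```

```text
top clip [(89.9, -592.4), (88.8, -574.3), (72.7, -593.4), (70.6, -574.7)]
top ridge line [(82.1, -592.4), (80.0, -574.1)]
top tip/base (28.2, -568.4)
scene clip near [(70.2, -591.9), (86.6, -593.3)] far [(69.8, -576.1), (87.9, -580.2)]
scene ridge [(76.5, -592.8), (78.0, -576.8), (78.2, -584.3)]
scene tip (25.8, -570.8) (25.8, -552.4)
tcp 26.9
```

View pics/c5.png

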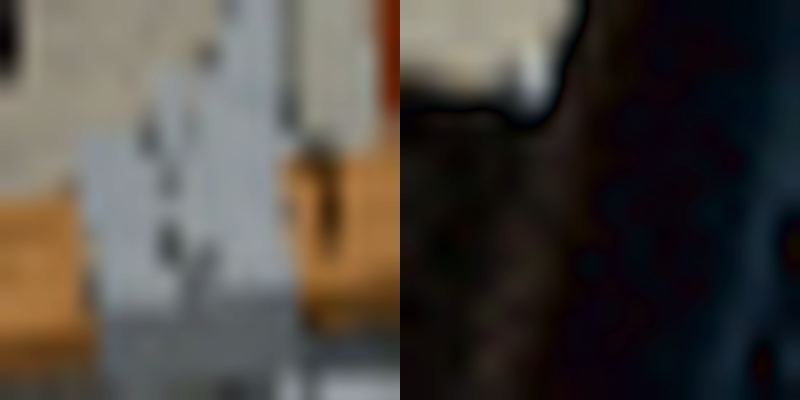

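The ridge shows between the dark shadow marks, with its inner end near (284,241) in the scene view. Both views put it about 52.4 mm beyond the index.

```bash
python3 - <<'E'
from h import *
s=manip.get_state();M=rm(s["tcp_rot"]);print(M.T@[*(D*.0525),0])
E
```

```text
[-6.66429683e-04  5.24957536e-02 -4.15117332e-05]
```

```bash
echo '{"deltas": [[0,-0.0001,0.007,0,0,0,0],[0,-0.0002,0.014,0,0,0,0],[0,-0.0003,0.021,0,0,0,0],[0,-0.0004,0.028,0,0,0,0],[0,-0.0005,0.035,0,0,0,0],[0,-0.0006,0.042,0,0,0,0],[0,-0.0007,0.049,0,0,0,0],[0,-0.0007,0.0525,0,0,0,0],[0,-0.0007,0.0525,0,0,0,0],[0,-0.0007,0.0525,0,0,0,0],[0,-0.0007,0.0525,0,0,0,0]]}' > m.json && python3 nudge.py m.json
python3 - <<'E'
from h import *
st();print(gx(manip.get_state()["tool_pos"]))
s=shot("scene","pics/s6.png")
b=s["image"][220:260,260:310,::-1];cv2.imwrite("pics/c6.png",cv2.resize(b,(750,600),interpolation=cv2.INTER_CUBIC))
E
```

```text
time: 16.82
tool_pos: [0.5466, -0.0384, 0.1271]
tcp_rot: [-3.139, 0.002, 2.94]
ft_force: [-2.0, -5.5, 7.2]
finger_gap: 0.0172
finger_force: 30.0
time 16.825
joints [-0.1777  0.4893  1.6396 -0.0028  1.0109 -1.5454]
tool_pos [ 0.5466 -0.0384  0.1271]
tcp_rot [-3.1393e+00  1.8000e-03  2.9400e+00]
ft_force [-1.9798 -5.5077  7.2214]
ft_torque [-0.8247  0.2637 -0.019 ]
finger_gap 0.0172
finger_force 30.0022
78.9
```

View pics/c6.png

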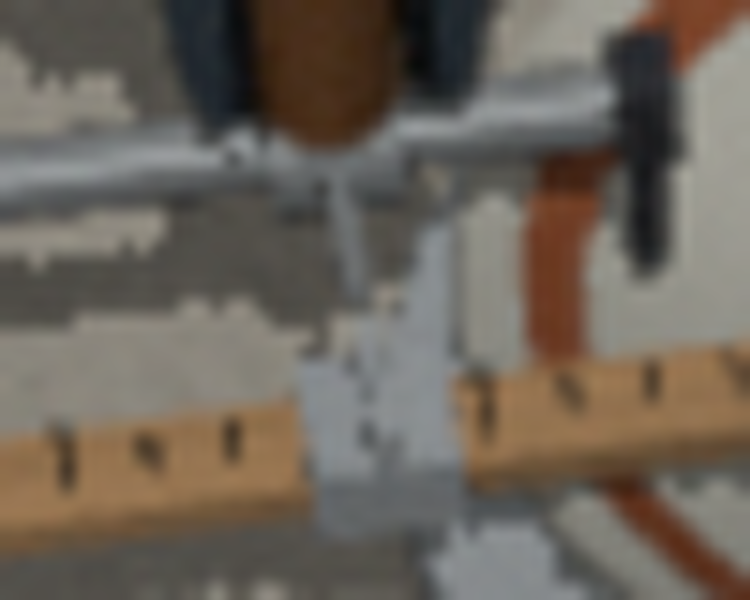

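```bash
python3 - <<'E'
from h import *
S=lambda x,y:((x+.5)/15-.5+260,(y+.5)/15-.5+220)
s=shot("scene")
g=s["image"].mean(2).astype(int)
print("cols",list(range(277,293)))
for r in range(231,254):print(r,g[r,277:293], s["image"][r,280:290,2].astype(int)-s["image"][r,280:290,0])
for q in[(340,190),(347,240),(354,290),(368,322),(370,340),(385,450)]:
    for z in(.105,.109):
        p=onplane(s,*S(*q),z);print(q,z,gx(p),gy(p))
E
```

```text
cols [277, 278, 279, 280, 281, 282, 283, 284, 285, 286, 287, 288, 289, 290, 291, 292]
231 [ 95 107 109 104 103 110 104 100  97  90  73  96  99  87  80  84] [  4   3   4   5   3   4   3  -4 -11  -9]
232 [ 70  84  95  89  69 107  89  83  81  80  75  85 106  84  81  95] [ 3  5  4  4  3  4  2 -6 -8 -8]
233 [ 77  76  77  75  74 110  97  69  65  66  72  80  88  87 100 136] [ 2  4  3  4 -1  1 -2 -7 -6 -1]
234 [ 77  68  61  64  67 103 112  81  77  76  79  83  94 110 135 141] [ -4  -3   2   3  -6 -10  -9  -8  -1   3]
235 [ 81  78  76  76  78  99 109  83  79  80  87 117 130 116 138 140] [-7 -7 -2  4 -6 -8 -9 -5  6  7]
236 [ 80  77  78  78  79  94 111  88  77  78  94 133 135 114 136 139] [-10  -9  -3   3  -7  -8  -8  -2   7   5]
237 [ 76  77  76  76  77  82 110  95  77  78  92 136 133 113 135 138] [-8 -7 -1  4 -2 -8 -7  2  6  6]
238 [ 72  74  74  77  77  75 108  95  88  94 119 138 135 114 135 137] [ -9  -8  -4   2  -2 -10  -8   3   6   5]
239 [ 75  75  78  77  77  79  96  99 128 127 136 141 136 112 134 136] [-10  -9  -7   4  -1 -14 -11   6   7   7]
240 [ 88  75  75  76  78  87  89  99 126 108 1
[... 1069 characters left out ...]
  7   7   7   8]
251 [117 117 113  93 123 128 127 124 103 107 111 109 104 101  84  80] [-22   8   5   6   5   4   5   7   6   7]
252 [112 110 104  96 101 103 103 102  99  99  99 101 100  97  70  78] [-41   4   6   6   4   5   5   5   6   7]
253 [ 83  83  84  85 102 102 101 102 102 100 102 102  99  98  82  79] [-38   3   7   4   5   5   6   3   7   6]
(340, 190) 0.105 77.8 -550.6
(340, 190) 0.109 77.6 -554.3
(347, 240) 0.105 77.6 -558.8
(347, 240) 0.109 77.5 -562.4
(354, 290) 0.105 77.5 -566.9
(354, 290) 0.109 77.3 -570.5
(368, 322) 0.105 78.5 -572.2
(368, 322) 0.109 78.3 -575.8
(370, 340) 0.105 78.4 -575.1
(370, 340) 0.109 78.2 -578.7
(385, 450) 0.105 78.1 -592.5
(385, 450) 0.109 77.9 -595.9
```

```bash
python3 - <<'E'
from h import *
s=shot("scene")
g=s["image"].mean(2)
for r in range(233,239):
    w=np.clip(g[r,281:286]-80,0,None);u=(w*np.arange(281,286)).sum()/w.sum();p=onplane(s,u,r,.109);print("blade",r,u.round(2),gx(p),gy(p))
for q in[(284.1,241.3),(284.4,244),(285.5,249),(279.5,246),(289.9,246),(284.7,246)]:
    p=onplane(s,*q,.109);print(q,gx(p),gy(p))
E
```

```text
blade 233 282.34 77.6 -556.2
blade 234 282.63 77.8 -558.7
blade 235 282.74 77.7 -561.2
blade 236 282.86 77.7 -563.6
blade 237 283.25 78.1 -566.1
blade 238 283.64 78.5 -568.6
(284.1, 241.3) 78.3 -576.5
(284.4, 244) 78.1 -582.9
(285.5, 249) 78.5 -594.8
(279.5, 246) 69.0 -586.1
(289.9, 246) 87.0 -589.3
(284.7, 246) 78.0 -587.7
```

The blade is at about 77.8 mm and the ridge at about 78.2 mm along the gauge. I'll nudge it 0.4 mm further.

```bash
echo '{"deltas": [[0,0,0.0004,0,0,0,0],[0,0,0.0004,0,0,0,0],[0,0,0.0004,0,0,0,0]]}' > m.json && python3 nudge.py m.json
python3 - <<'E'
from h import *
s=shot("scene");g=s["image"].mean(2)
for r in range(234,239):
    w=np.clip(g[r,281:286]-80,0,None);u=(w*np.arange(281,286)).sum()/w.sum();print(gx(onplane(s,u,r,.109)))
print(manip.job_done())
E
```

```text
time: 17.35
tool_pos: [0.5466, -0.0381, 0.1271]
tcp_rot: [-3.139, 0.002, 2.94]
ft_force: [-2.3, -6.0, 6.8]
finger_gap: 0.0176
finger_force: 30.0
78.3
78.2
78.1
78.1
78.2
the job is handed in; nothing more can be done
None
```

I wound the key clockwise in two part turns, about 3.15 rad in all, until the torque climbed to 0.93 N m against the stop, and handed in with the gripper still holding the rod, its index blade at 78.2 mm along the gauge against about 78.2 mm for the mark ridge; the hand-in returned no verdict.

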